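Press a garden-lamp cap home with the arbor press lever

ROBOT

A 7-joint arm with a two-finger parallel gripper is mounted at the origin on the work surface. World frame = base frame: x ahead of the robot, y to its left, z up, the work surface at z = 0. Lengths are in mm, angles in rad, forces in N, time in s.
With the tool pointing down it reaches from about 400 to 900 mm from the base axis. Payload 5.5 kg.
Tool frame: the origin (TCP) lies at the very end of the fingers, on their centre line; the grasp point (between the pads) lies 19 mm behind it (r.tcp_to_grasp is the distance from the TCP to the grasp point, in mm); z points along the fingers, y is the line along which they close (so a half turn about z gives the same grasp; the last joint's range is limited). The gripper opens to 92 mm and grips with 3 to 60 N. Pads are 19 mm wide; open, the fingers measure 130 mm over their backs; the gripper's body (75 mm by 190 mm) begins 47 mm behind the grasp point.
Start: joints at [-1.032, 0.501, -0.427, 1.55, 0.221, 1.138, -0.21], TCP at [176.967, 625.446, 201.229] pointing down, gripper open.
Joint ranges: [-2.88, 2.88], [-0.31, 2.03], [-1.54, 1.56], [0.2, 2.42], [-1.41, 4.55], [0.19, 2.02], [-2.57, 2.57]. Speed limits (rad/s): [2.57, 2.57, 3.14, 3.14, 3.14, 3.14, 3.14].

INTERFACE

Orientations are given as a unit quaternion [w, x, y, z].
In Python, from plant import r gives the robot as it stands.
- The arm moves only by the tool move_arm, never from a script. Its argument "rows" is a list of rows, each a list of 7 numbers: the shift along the tool's x, y, z in m, then the turn, a rotation vector about the tool's x, y, z in rad, then the closure, from -1 (fully open) to 1 (shut). In form: [[tx, ty, tz, wx, wy, wz, gripper], ...]. A call has 1 to 20 rows; each row shifts and turns the commanded pose from where the row before left it, along the tool's axes as they then stand; what a row does not reach is not made up. A row lasts 1/12 s, in which the tool goes at most 41.7 mm and 7.16 degrees, less where a joint would pass 70% of its speed; a pose out of reach is approached as far as the arm can. A call with a gripper value outside its range is refused whole. The fingers move at their own pace and stop on an object; "grip_force" is the grip in N (left out, the last holds). Time passes only in rows, so rows that do not move let the fingers close. It gives the time, the measured TCP pose, the force, the opening and the grip force at its end, in the units of the state.
- r.read_state(): the state, without advancing time (a new reading comes with each control period).
- r.snapshot(name): name is "side" or "top" or "wrist"; returns a dict with "image" (420x560x3 uint8, red, green, blue), "fx", "fy", "cx", "cy" (pixels), "view" (4x4, takes a point from world to camera coordinates); the wrist camera has in their place "tool_from_camera" (4x4, takes a point from camera to tool coordinates, whose origin is the TCP and whose axes are the flange's). Camera axes: x right, y down, z forward; pixel columns grow to the right and rows downward; lengths in mm; the calibration is good to about 2 mm. A picture is of the moment at which its call begins: read the wrist's pose just before it. There is no depth.
- r.close_job(): hands the job in; it is judged then, once.
The state is a dict: "t": time; "qpos": joint angles; "qd": joint speeds; "tau": joint torques, N m; "ee_pos": TCP position; "orientation": TCP orientation; "force": force on the tool from outside, world axes, zero at the start; "torque": the same for the moment, N m; "grip_width": opening from 0.0 (shut) to 1.0 (fully open); "finger_force": force on a finger pad.
Only numpy, scipy, OpenCV 4.12 (cv2) and the standard library are available. Lean on these libraries where they do the work, as an engineer would, in place of code of your own. Each camera call takes 0.05 s, during which the arm holds its last target. There are 200 camera calls.

TASK

Press the black cap fully home on the lamp head standing in the arbor press: push down on the arm of the press lever with a fingertip until the cap seats, and keep it pressed for about a second. Then let the lever back up under your finger to its raised rest - do not let it spring back by itself - and come clear. Do not touch the lamp head in the press or disturb the other things on the table.

Things in the scene. Friction and masses are not known exactly. Their poses are not given: they have to be found in the camera images.
- press: dark green iron bench arbor press, bolted down: base 200 x 116 mm, head 173 to 247 mm above the table, 54 mm wide, square steel ram through it up to 333 mm high. Origin on the table under the ram; x points to the column at the rear, y to its left, z up. Only base and lever reach more than 30 mm in front (-x) of the ram
- lever_pivot (a point): the lever's turning axis, at the middle of the lever bar: 210 mm above the table, 22 mm behind and 62 mm to the right (-y) of the ram axis. The axis is level, along the press's y; the lever swings in the upright plane through this point along the press's x
- lever_ball (a point): centre of the black ball (32 mm across) at the lever's front end, 190 mm from the pivot. The lever is a straight round steel bar 13 mm thick; it goes on 66 mm behind the pivot to a small ball. Push on the free bar, 60 to 165 mm from the pivot
- lever (a joint): lever angle, rad. 0: raised rest, front arm 0.55 above level; grows as the front arm is pushed down. Ram goes down 16 mm per rad, meets the cap at 0.56 to 0.7; the cap is home and stops it hard at about 1.08 (own limit 1.28). A return spring drives it back to 0 (2 to 5 N at 140 mm from the pivot; 8 to 10 N while the cap moves); let go, it flies up
- ram: the square steel ram with its round foot 32 mm across; origin at the centre of the foot's underside, 150 mm above the table when raised. It pushes the cap
- lamp: the lamp head in the press: clear plastic globe 59 mm across, 50 mm high, with an amber neck, standing loose and upright in the white ring nest under the ram; origin under its foot, 54 mm above the table, z up. It carries the cap
- cap_top (a point): centre of the flat top of the black cap on the lamp head (42 mm across at its skirt, 27 mm at its top), 141 mm above the table while fully proud and 133 mm when home
- cap (a joint): how far the cap is pushed on, in m: 0 to 0.002 at the start (a band of the amber neck shows under it), 0.008 fully home. It takes about 45 N of the ram and stays where it is pushed
- waiting0: a lamp head waiting its turn: clear globe 59 mm across with its cap only laid on, 88 mm high, standing loose on the table to the left of the press; origin under its foot
- waiting1: a second waiting lamp head, the same
- finished0: a finished lamp standing loose on the table to the right of the press: clear globe 59 mm across, black cap, black pointed spike upward, 229 mm high; origin under its foot
- finished1: a second finished lamp, the same
- spike: a loose black spike, 151 mm long, lying on the table; origin at its thick end, x along it
- screwdriver: a screwdriver lying on the table
- tape: a roll of tape, 90 mm across and 22 mm high, lying flat
Not all that is in view belongs to the job. Leave any pink look-alike of the lamp alone.

How it is judged:
By the outcome, as a careful person would: the job done as asked, in the order asked, and still so for the second after the job is handed in, with the robot touching nothing.
It also fails if it takes over 48 s, if anything falls off the work surface, if the arm or the gripper's body presses on something with over 40 N, if the wrist force passes 120 N, or if a joint passes its speed limit or range.

## Working session

There is one attempt and no reset: what is moved stays moved. The work goes in short steps, Python scripts to look and compute and a tool call to move; the robot and the scene stay as the last step left them, time stands still between calls to the robot, and variables do not carry over. Pictures are saved under pics/ and viewed, at most 10 in all, crops included, and the job is handed in when it is done.

Besides the shell and the picture viewer there is one more tool, called after "Emit:" in YAML: its name, and indented under it one key for each argument. move_arm: Moves the arm, as the interface text tells. Its arguments: {"type":"object","properties":{"rows":{"type":"array","items":{"type":"array","items":{"type":"number"}}},"grip_force":{"type":"number"}},"required":["rows"]}

```bash
mkdir -p pics; ls; python3 - <<'E'
from plant import r
import cv2,numpy as np
s=r.read_state();print(s)
for n in("side","top"):
    d=r.snapshot(n);cv2.imwrite(f"pics/{n}0.png",d["image"][:,:,::-1]);print(n,d["fx"],d["fy"],d["cx"],d["cy"],np.round(d["view"],4).tolist())
E
```

```text
pics
{'t': 0.0, 'qpos': array([-1.03184277,  0.50183227, -0.42677541,  1.55148604,  0.2208078 ,
        1.13829576, -0.2102855 ]), 'qd': array([-0.00125015,  0.00056544, -0.0003474 ,  0.00074414,  0.00059888,
        0.00014909,  0.00065876]), 'tau': array([ 2.87705498e-04, -5.66585791e+01, -5.81588253e+00, -2.79127496e+01,
       -6.85121189e-02,  3.09490529e-02,  1.83412903e-04]), 'ee_pos': array([176.82005601, 624.68778028, 200.17178638]), 'orientation': array([-1.57011041e-04,  1.37407627e-01,  9.90514099e-01, -9.69392716e-04]), 'force': array([0.28626558, 0.19887439, 0.03858375]), 'torque': array([-0.0080417 ,  0.00378915, -0.00562875]), 'finger_force': 0.0, 'grip_width': 0.9981750797253097}
side 387.0279226918966 387.0279226918966 282.2883317433285 209.09692877839973 [[-0.6487, 0.761, -0.0095, 354.471], [0.4343, 0.36, -0.8257, -66.3247], [-0.6249, -0.5398, -0.564, 1494.1837], [0.0, 0.0, 0.0, 1.0]]
top 432.85235155818594 432.85235155818594 285.4712731778511 204.2013263756089 [[-0.0098, -0.9995, 0.0295, -24.395], [-0.9818, 0.004, -0.19, 574.9025], [0.1898, -0.0309, -0.9813, 1281.6398], [0.0, 0.0, 0.0, 1.0]]
```

View pics/side0.png

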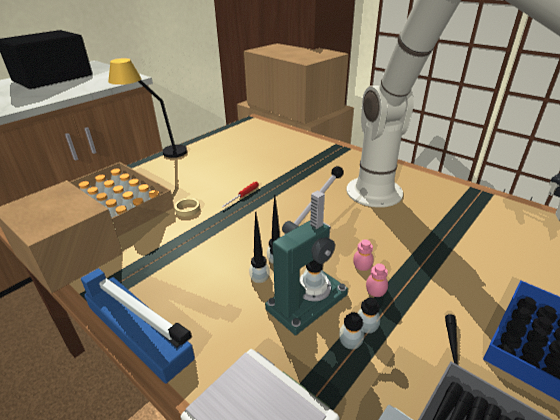

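View pics/top0.png

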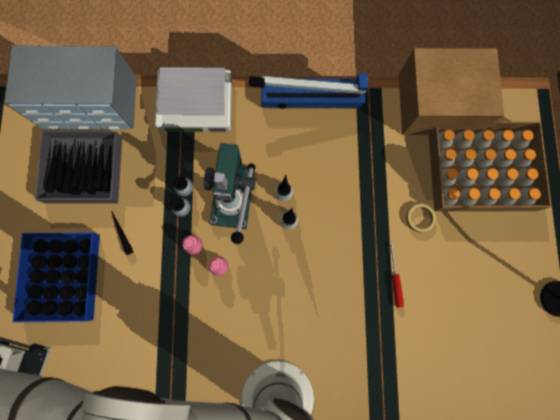

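Side view: the lever ball is at about (338,172) and the ram top at about (318,195). Top view: the ball is at (237,238), the rear small ball at (252,168), and the finished spikes at (285,180) and (290,210).

```bash
cat > h.py <<'E'
import numpy as np,cv2
def ray(d,u,v):
    V=np.array(d["view"]);R=V[:3,:3];c=-R.T@V[:3,3]
    k=R.T@np.array([(u-d["cx"])/d["fx"],(v-d["cy"])/d["fy"],1]);return c,k/np.linalg.norm(k)
def onz(d,p,z):
    c,k=ray(d,*p);return c+k*(z-c[2])/k[2]
def tri(d1,p1,d2,p2):
    c1,k1=ray(d1,*p1);c2,k2=ray(d2,*p2)
    a=np.linalg.lstsq(np.c_[k1,-k2],c2-c1,rcond=None)[0]
    A,B=c1+a[0]*k1,c2+a[1]*k2;return (A+B)/2,np.linalg.norm(A-B)
def proj(d,P):
    q=(np.array(d["view"])@np.r_[P,1])[:3];return np.array([d["fx"]*q[0]/q[2]+d["cx"],d["fy"]*q[1]/q[2]+d["cy"]])
def dark(d,p,w,th=45):
    u,v=p;im=d["image"][v-w:v+w+1,u-w:u+w+1].max(2)
    n,l,s,c=cv2.connectedComponentsWithStats((im<th).astype(np.uint8))
    return [(s[i].tolist(),(c[i]+[u-w,v-w]).round(1).tolist()) for i in range(1,n) if s[i,4]>8]
E
python3 - <<'E'
from plant import r
from h import *
S=r.snapshot("side");T=r.snapshot("top")
print("Sball",dark(S,(338,172),10));print("Tball",dark(T,(237,238),9));print("Trear",dark(T,(252,168),7))
B=onz(T,(237.3,238),309);Rr=onz(T,(251.5,168),175.5)
print("ball",B,"rear",Rr,np.linalg.norm((B-Rr)[:2]),256*np.cos(.55),"tri",tri(S,(338,172),T,(237.3,238)))
e=np.array(tri(S,(338,172),T,(237.3,238))[0])
x=(Rr-B)[:2];x/=np.linalg.norm(x);y=np.array([-x[1],x[0]]);print("x",x,"yaw",np.arctan2(x[1],x[0]))
piv=B[:2]+x*190*np.cos(.55);O=piv-22*x+62*y;print("piv",piv,"press",O)
print("pred ram top",proj(S,[*O,333]),proj(T,[*O,333]),"nest",proj(T,[*O,54]))
for p,z in(((285,176),229),((290,206),229),((285,193),20),((289,222),20)):
    P=onz(T,p,z);q=P[:2]-O;print(P,"in press",q@x,q@y)
for n,d,(u,v),w in(("s",S,(320,215),55),("t",T,(245,200),55)):
    cv2.imwrite(f"pics/{n}1.png",cv2.resize(d["image"][v-w:v+w,u-w:u+w,::-1],None,fx=5,fy=5,interpolation=cv2.INTER_CUBIC))
a=cv2.imread("pics/s1.png");b=cv2.imread("pics/t1.png");cv2.imwrite("pics/st1.png",cv2.resize(np.hstack([a,b]),(800,400)))
E
```

```text
Sball [([4, 5, 11, 11, 92], [337.1, 171.7])]
Tball [([4, 3, 11, 11, 96], [236.9, 237.2])]
Trear [([0, 3, 10, 6, 26], [249.6, 166.3])]
ball [441.91951094  98.32371779 309.        ] rear [656.84204055  71.06002541 175.5       ] 216.64487683129798 218.24627764723346 tri (array([441.05750287,  99.44890008, 310.02672799]), np.float64(2.8381460356121595))
x [ 0.99204991 -0.12584508] yaw -0.12617963995771125
piv [602.61141655  77.93937423] press [588.58871374 142.21506019]
pred ram top [317.18214951 193.61177468] [219.25830656 177.44138118] nest [230.158691  200.1045733]
[619.14363101 -22.44003666 229.        ] in press 51.03303702334265 -159.50088720846696
[536.19781987 -35.0460284  229.        ] in press -29.666945014926984 -182.44498256366668
[617.9718833 -28.3789623  20.       ] in press 50.61798940656799 -165.54005652181914
[524.46486588 -40.07986853  20.        ] in press -40.67313689584246 -188.91533775392062
```

View pics/st1.png

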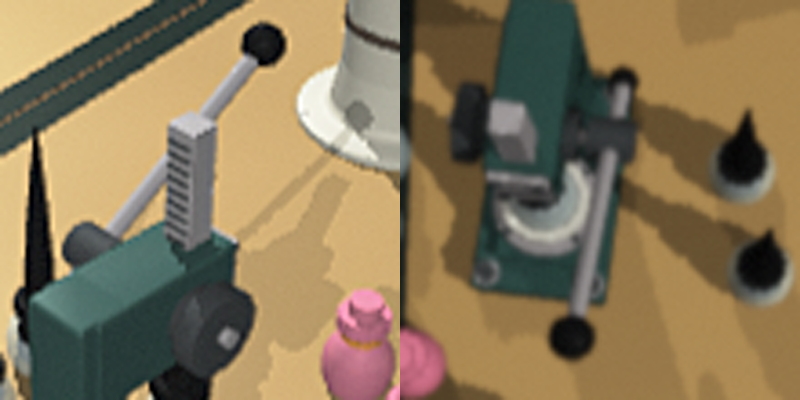

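Emit:
move_arm:
  rows:
    - [0, 0, -0.03, 0, 0, -0.05, 1]
    - [0, 0, -0.03, 0, 0, -0.05, 1]
    - [0, 0, -0.03, 0, 0, -0.05, 1]
    - [0, 0, -0.03, 0, 0, 0, 1]
    - [0, 0, -0.03, 0, 0, 0, 1]
    - [0, 0, -0.03, 0, 0, 0, 1]
    - [0, 0, -0.03, 0, 0, 0, 1]
    - [-0.018, -0.023, 0, 0, 0, 0, 1]
    - [-0.018, -0.023, 0, 0, 0, 0, 1]
    - [-0.018, -0.023, 0, 0, 0, 0, 1]
    - [-0.018, -0.023, 0, 0, 0, 0, 1]
    - [-0.018, -0.023, 0, 0, 0, 0, 1]
    - [-0.018, -0.023, 0, 0, 0, 0, 1]
    - [-0.018, -0.023, 0, 0, 0, 0, 1]
    - [-0.018, -0.023, 0, 0, 0, 0, 1]
    - [-0.018, -0.023, 0, 0, 0, 0, 1]
    - [-0.018, -0.023, 0, 0, 0, 0, 1]
    - [0, 0, 0, 0, 0, 0, 1]
    - [0, 0, 0, 0, 0, 0, 1]
  grip_force: 20

```text
t: 1.78
ee_pos: [328.0, 373.1, 411.4]
orientation: [0.0, 0.065, 0.998, -0.0]
force: [-0.9, 0.5, 0.5]
grip_width: 0.009
finger_force: 0.0
```

Emit:
move_arm:
  rows:
    - [-0.0203, -0.0258, 0, 0, 0, 0, 1]
    - [-0.0203, -0.0258, 0, 0, 0, 0, 1]
    - [-0.0203, -0.0258, 0, 0, 0, 0, 1]
    - [-0.0203, -0.0258, 0, 0, 0, 0, 1]
    - [-0.0203, -0.0258, 0, 0, 0, 0, 1]
    - [-0.0203, -0.0258, 0, 0, 0, 0, 1]
    - [-0.0203, -0.0258, 0, 0, 0, 0, 1]
    - [-0.0203, -0.0258, 0, 0, 0, 0, 1]
    - [-0.0203, -0.0258, 0, 0, 0, 0, 1]
    - [-0.0203, -0.0258, 0, 0, 0, 0, 1]
    - [0, 0, 0.03, 0, 0, 0, 1]
    - [0, 0, 0.03, 0, 0, 0, 1]
    - [0, 0, 0.02, 0, 0, 0, 1]
    - [0, 0, 0, 0, 0, 0, 1]
    - [0, 0, 0, 0, 0, 0, 1]
    - [0, 0, 0, 0, 0, 0, 1]

```text
t: 3.12
ee_pos: [496.5, 94.4, 332.6]
orientation: [0.001, 0.062, 0.998, 0.0]
force: [-0.4, -1.0, 0.2]
grip_width: 0.005
finger_force: 0.0
```

```bash
python3 - <<'E'
from plant import r
from h import *
s=r.read_state();print(s["ee_pos"],s["orientation"],s["force"])
W=r.snapshot("wrist");S=r.snapshot("side");print(np.round(W["tool_from_camera"],3).tolist(),W["fx"])
C=np.linalg.inv(np.array(W["tool_from_camera"]))
q=C@np.array([0,0,0,1]);print("tip px wrist",W["fx"]*q[0]/q[2]+W["cx"],W["fy"]*q[1]/q[2]+W["cy"])
u,v,w=320,200,70
a=cv2.resize(S["image"][v-w:v+w,u-w:u+w],(400,400),interpolation=cv2.INTER_CUBIC)
b=cv2.resize(W["image"],(400,300));b=cv2.copyMakeBorder(b,0,100,0,0,cv2.BORDER_CONSTANT)
cv2.imwrite("pics/a2.png",np.hstack([a,b])[:,:,::-1])
E
```

```text
[496.45980913  94.41343722 332.63278544] [8.39121563e-04 6.20651515e-02 9.98071682e-01 3.61399691e-04] [-0.37153662 -1.02521254  0.22691753]
[[-0.0, -0.962, -0.272, 74.245], [1.0, -0.0, -0.0, -0.389], [0.0, -0.272, 0.962, -183.959], [0.0, 0.0, 0.0, 1.0]] 331.49136937328325
tip px wrist 280.795958794125 241.81000794918256
```

View pics/a2.png

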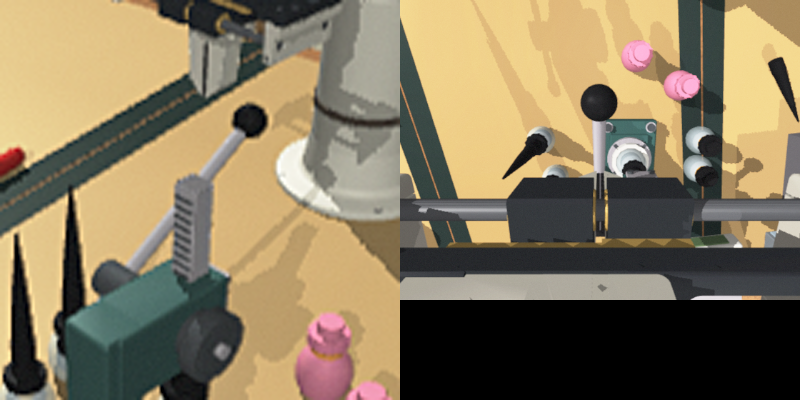

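The side crop shows the closed fingertip above the bar, clear of the ball and the ram. In the wrist view the bar (col ~198) is in line with the fingertip (200,173). I'll go down to contact.

Emit:
move_arm:
  rows:
    - [0, -0.002, 0.01, 0, 0, 0, 1]
    - [0, 0, 0.01, 0, 0, 0, 1]
    - [0, 0, 0.01, 0, 0, 0, 1]
    - [0, 0, 0.004, 0, 0, 0, 1]
    - [0, 0, 0.003, 0, 0, 0, 1]
    - [0, 0, 0.003, 0, 0, 0, 1]
    - [0, 0, 0.003, 0, 0, 0, 1]
    - [0, 0, 0, 0, 0, 0, 1]
    - [0, 0, 0, 0, 0, 0, 1]

```text
t: 3.97
ee_pos: [495.5, 91.3, 288.2]
orientation: [0.0, 0.063, 0.998, 0.0]
force: [-0.5, -0.9, -1.4]
grip_width: 0.006
finger_force: 0.0
```

Emit:
move_arm:
  rows:
    - [0.004, 0, 0.0078, 0, 0, 0, 1]
    - [0.004, 0, 0.0078, 0, 0, 0, 1]
    - [0.004, 0, 0.0078, 0, 0, 0, 1]
    - [0.004, 0, 0.0078, 0, 0, 0, 1]
    - [0.0034, 0, 0.0082, 0, 0, 0, 1]
    - [0.0034, 0, 0.0082, 0, 0, 0, 1]
    - [0.0034, 0, 0.0082, 0, 0, 0, 1]
    - [0.0034, 0, 0.0082, 0, 0, 0, 1]
    - [0, 0, 0, 0, 0, 0, 1]

```text
t: 4.72
ee_pos: [465.4, 94.9, 222.6]
orientation: [-0.0, 0.063, 0.998, -0.0]
force: [1.8, 0.7, 2.4]
grip_width: 0.007
finger_force: 1.5
```

```bash
python3 - <<'E'
from plant import r
from h import *
s=r.read_state();print(s["ee_pos"],s["force"])
W=r.snapshot("wrist");S=r.snapshot("side")
u,v,w=320,215,70
a=cv2.resize(S["image"][v-w:v+w,u-w:u+w],(400,400),interpolation=cv2.INTER_CUBIC)
b=cv2.resize(W["image"],(400,300));b=cv2.copyMakeBorder(b,0,100,0,0,cv2.BORDER_CONSTANT)
cv2.imwrite("pics/a3.png",np.hstack([a,b])[:,:,::-1])
E
```

```text
[465.36904809  94.94290635 222.55591284] [1.81296289 0.70257331 2.38582524]
```

View pics/a3.png

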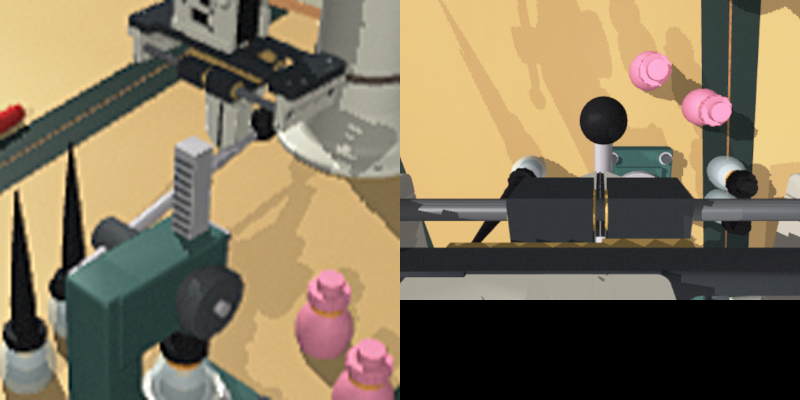

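Emit:
move_arm:
  rows:
    - [0.0008, 0, 0.005, 0, 0, 0, 1]
    - [0.0008, 0, 0.005, 0, 0, 0, 1]
    - [0.0006, 0, 0.005, 0, 0, 0, 1]
    - [0.0006, 0, 0.005, 0, 0, 0, 1]
    - [0.0004, 0, 0.005, 0, 0, 0, 1]
    - [0.0002, 0, 0.005, 0, 0, 0, 1]
    - [0, 0, 0.005, 0, 0, 0, 1]
    - [0, 0, 0.005, 0, 0, 0, 1]
    - [-0.0005, 0, 0.005, 0, 0, 0, 1]
    - [-0.001, 0, 0.003, 0, 0, 0, 1]
    - [0, 0, 0, 0, 0, 0, 1]

```text
t: 5.73
ee_pos: [462.5, 95.4, 175.2]
orientation: [-0.002, 0.063, 0.998, -0.0]
force: [-7.1, 1.4, 7.6]
grip_width: 0.005
finger_force: 4.5
```

Emit:
move_arm:
  rows:
    - [-0.0015, 0, 0.004, 0, 0, 0, 1]
    - [-0.0015, 0, 0.004, 0, 0, 0, 1]
    - [-0.0018, 0, 0.004, 0, 0, 0, 1]
    - [-0.0018, 0, 0.004, 0, 0, 0, 1]
    - [-0.002, 0, 0.004, 0, 0, 0, 1]
    - [-0.002, 0, 0.003, 0, 0, 0, 1]
    - [0, 0, 0, 0, 0, 0, 1]

```text
t: 6.32
ee_pos: [470.1, 94.1, 151.1]
orientation: [-0.005, 0.062, 0.998, -0.001]
force: [-10.6, 1.6, 7.9]
grip_width: 0.001
finger_force: 5.3
```

Emit:
move_arm:
  rows:
    - [-0.001, 0, 0.002, 0, 0, 0, 1]
    - [-0.001, 0, 0.002, 0, 0, 0, 1]
    - [-0.001, 0, 0.002, 0, 0, 0, 1]
    - [0, 0, 0, 0, 0, 0, 1]

```text
t: 6.65
ee_pos: [472.1, 93.8, 144.9]
orientation: [-0.005, 0.062, 0.998, -0.001]
force: [-12.3, 1.6, 8.3]
grip_width: 0.005
finger_force: 5.7
```

Emit:
move_arm:
  rows:
    - [-0.001, 0, 0.002, 0, 0, 0, 1]
    - [-0.001, 0, 0.002, 0, 0, 0, 1]
    - [0, 0, 0, 0, 0, 0, 1]

```text
t: 6.9
ee_pos: [474.0, 93.6, 140.9]
orientation: [-0.005, 0.062, 0.998, -0.001]
force: [-12.9, 0.9, 6.6]
grip_width: 0.009
finger_force: 5.8
```

```bash
python3 - <<'E'
from plant import r
from h import *
s=r.read_state();print(s["ee_pos"],s["force"])
S=r.snapshot("side")
u,v,w=320,235,70
a=cv2.resize(S["image"][v-w:v+w,u-w:u+w],(580,580),interpolation=cv2.INTER_CUBIC)
cv2.imwrite("pics/a4.png",a[:,:,::-1])
E
```

```text
[474.01122599  93.56223105 140.89991011] [-12.94360382   0.92579331   6.63410878]
```

View pics/a4.png

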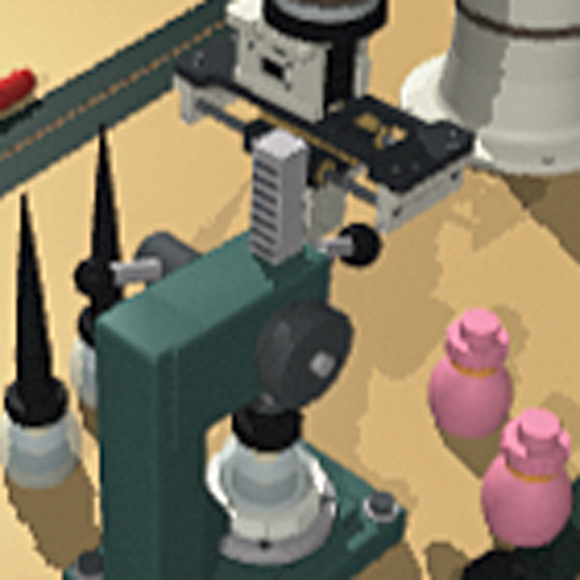

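The ball is now at about (337,224) and the rear ball at about (273.4,232). The amber band has closed up. I'll work out the lever angle from the balls.

```bash
python3 - <<'E'
from plant import r
from h import *
S=r.snapshot("side");print(r.read_state()["force"])
print(dark(S,(337,224),9),dark(S,(273,232),8))
x=np.array([.99205,-.12585]);y=np.array([.12585,.99205]);piv=np.array([602.6,77.9])
for th in(0,.9,1.0,1.04,1.08,1.12,1.16):
    f=.55-th;P=[*(piv-x*190*np.cos(f)),210+190*np.sin(f)];Q=[*(piv+x*66*np.cos(f)),210-66*np.sin(f)];print(th,proj(S,P),proj(S,Q))
E
```

```text
[-13.28309461   2.32742781   6.8843657 ]
[([4, 4, 9, 10, 59], [336.8, 223.5])] [([3, 0, 11, 17, 118], [273.4, 232.0])]
0 [336.85409626 172.19838593] [273.92029291 250.10976756]
0.9 [336.63988    221.49835219] [271.56280645 232.58416235]
1.0 [334.48488048 227.52852831] [272.32408631 230.07561308]
1.04 [333.52104362 229.93143328] [272.68424751 229.06559756]
1.08 [332.50087508 232.32560931] [273.07534558 228.05461698]
1.12 [331.42562439 234.70877231] [273.496711   227.04455571]
1.16 [330.2965478  237.07866592] [273.94760727 226.03730264]
```

```bash
python3 - <<'E'
from plant import r
from h import *
W=r.snapshot("wrist");T=r.snapshot("top")
a=cv2.resize(W["image"][100:380,140:420],(400,400),interpolation=cv2.INTER_CUBIC)
S=r.snapshot("side")
b=cv2.resize(S["image"][170:240,290:360],(400,400),interpolation=cv2.INTER_CUBIC)
cv2.imwrite("pics/a5.png",np.hstack([a,b])[:,:,::-1])
E
```

```text
(no output)
```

View pics/a5.png

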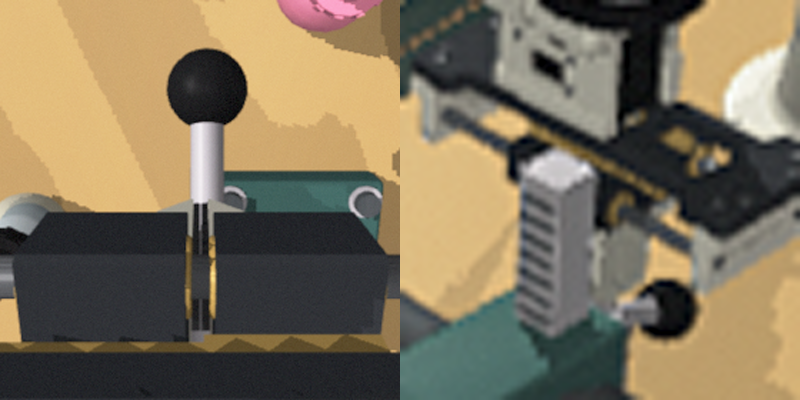

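```bash
python3 - <<'E'
from plant import r
from h import *
S=r.snapshot("side");T=r.snapshot("top")
s=r.read_state();e=s["ee_pos"];print(e,s["orientation"],s["force"],s["torque"])
x=np.array([.99205,-.12585]);y=np.array([.12585,.99205])
for dz in(0,20,30,50):
  for dx,dy in((0,0),(-10,19),(10,19)):
    P=e+np.r_[dx*x+dy*y,dz];p=proj(S,P);print(dz,dx,dy,p.round(1),"crop px",((p-[290,170])*400/70).round())
# moment arm: torque about TCP vs force
F=s["force"];M=s["torque"]*1000
print("lever arm of force line (mm, min-norm)",np.cross(F,M)/(F@F))
E
```

```text
[473.98476657  93.60607855 141.05230481] [-5.37248590e-03  6.22179676e-02  9.98047802e-01 -8.04166817e-04] [-12.79210038   2.06445597   6.38152803] [0.44874801 2.87042566 0.04118451]
0 0 0 [324.6 229.7] crop px [198. 341.]
0 -10 19 [332.2 231.2] crop px [241. 350.]
0 10 19 [327.3 234.3] crop px [213. 367.]
20 0 0 [325.  223.8] crop px [200. 308.]
20 -10 19 [332.7 225.4] crop px [244. 316.]
20 10 19 [327.7 228.4] crop px [216. 334.]
30 0 0 [325.2 220.9] crop px [201. 291.]
30 -10 19 [333.  222.4] crop px [245. 299.]
30 10 19 [328.  225.4] crop px [217. 317.]
50 0 0 [325.6 214.9] crop px [204. 256.]
50 -10 19 [333.4 216.4] crop px [248. 265.]
50 10 19 [328.4 219.4] crop px [219. 282.]
lever arm of force line (mm, min-norm) [ -87.39504303   16.2519132  -180.44542283]
```

```bash
python3 - <<'E'
from plant import r
from h import *
W=r.snapshot("wrist");T=r.snapshot("top")
a=cv2.resize(W["image"][215:355,240:320],(340,595),interpolation=cv2.INTER_CUBIC)
a=np.clip(a.astype(int)*2,0,255).astype(np.uint8)
b=cv2.resize(T["image"][160:270,200:285],(460,595),interpolation=cv2.INTER_CUBIC)
cv2.imwrite("pics/a6.png",np.hstack([a,b])[:,:,::-1])
E
```

```text
(no output)
```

View pics/a6.png

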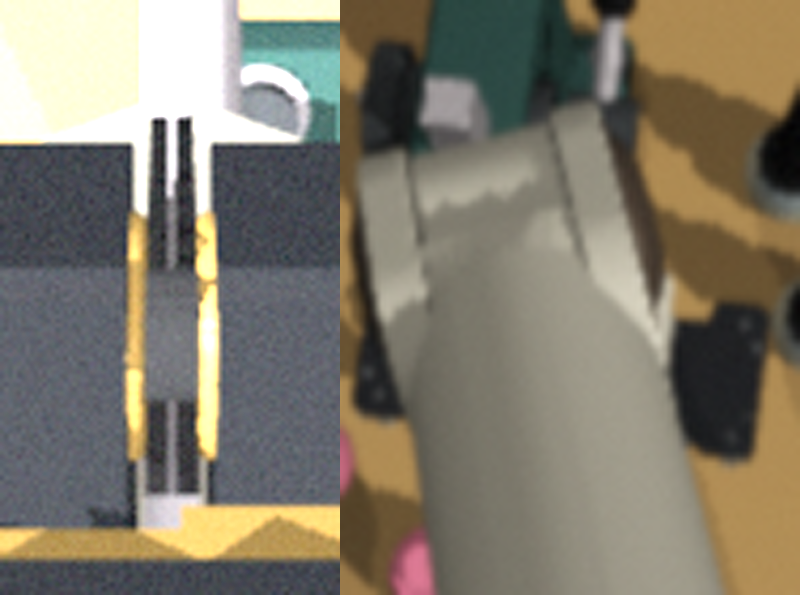

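The pads sit lengthwise on the bar, with bar visible ahead of and behind them, and the pads share the load. The ball positions give a lever angle of about 0.93, so I'll keep pressing.

Emit:
move_arm:
  rows:
    - [0, 0, 0.002, 0, 0, 0, 1]
    - [0, 0, 0.002, 0, 0, 0, 1]
    - [0, 0, 0.002, 0, 0, 0, 1]
    - [0, 0, 0.002, 0, 0, 0, 1]
    - [0, 0, 0, 0, 0, 0, 1]

```text
t: 7.77
ee_pos: [476.4, 93.3, 133.9]
orientation: [-0.003, 0.062, 0.998, -0.001]
force: [-9.8, 1.5, 8.8]
grip_width: 0.006
finger_force: 5.8
```

```bash
cat > ang.py <<'E'
from plant import r
from h import *
S=r.snapshot("side");s=r.read_state();print(s["t"],s["ee_pos"],s["orientation"],s["force"],s["torque"],s["finger_force"])
c=[k[1] for k in dark(S,(335,228),14)];print(c,[k[1] for k in dark(S,(272,230),9)])
E
python3 ang.py
```

```text
7.8167 [476.38246309  93.33400662 133.97018445] [-3.11441403e-03  6.24939977e-02  9.98040332e-01 -5.44581581e-04] [-8.98300624  1.4133804   8.52491704] [0.24626461 2.05805559 0.04939985] 5.664370805025101
[[335.6, 227.0]] [[273.9, 230.1]]
```

Emit:
move_arm:
  rows:
    - [0, 0, 0.002, 0, 0, 0, 1]
    - [-0.0005, 0, 0.002, 0, 0, 0, 1]
    - [-0.0005, 0, 0.002, 0, 0, 0, 1]
    - [-0.0005, 0, 0.002, 0, 0, 0, 1]
    - [0, 0, 0, 0, 0, 0, 1]

```text
t: 8.23
ee_pos: [479.6, 93.0, 126.6]
orientation: [-0.002, 0.063, 0.998, -0.0]
force: [-6.4, 0.8, 9.6]
grip_width: 0.009
finger_force: 5.9
```

```bash
python3 ang.py
```

```text
8.2833 [479.51322669  93.02853865 126.64525388] [-1.59508648e-03  6.26837682e-02  9.98032112e-01 -3.24022873e-04] [-6.98339164  0.40968722  9.89211668] [0.12348754 1.50420292 0.0504418 ] 5.72517779956911
[[344.2, 214.7], [334.3, 230.8]] [[274.1, 230.1]]
```

Emit:
move_arm:
  rows:
    - [-0.0005, 0, 0.002, 0, 0, 0, 1]
    - [-0.0005, 0, 0.002, 0, 0, 0, 1]
    - [-0.0005, 0, 0.002, 0, 0, 0, 1]
    - [0, 0, 0, 0, 0, 0, 1]

```text
t: 8.62
ee_pos: [481.9, 92.8, 121.6]
orientation: [-0.001, 0.063, 0.998, -0.0]
force: [-8.9, -0.8, 16.3]
grip_width: 0.006
finger_force: 9.2
```

```bash
python3 ang.py
```

```text
8.6667 [481.93812995  92.76669404 121.66508456] [-7.18472261e-04  6.27857291e-02  9.98026751e-01 -2.02645003e-04] [-9.11992896 -0.29853364 16.62059445] [-0.10601047  1.74268782 -0.00197772] 9.016441003186628
[[343.1, 215.5], [333.6, 233.2]] [[274.3, 229.9]]
```

The force is climbing sharply at an angle of about 1.08, so the cap has reached its stop. I'll press a little more and hold.

Emit:
move_arm:
  rows:
    - [0, 0, 0.0015, 0, 0, 0, 1]
    - [0, 0, 0.0015, 0, 0, 0, 1]
    - [0, 0, 0, 0, 0, 0, 1]
    - [0, 0, 0, 0, 0, 0, 1]
    - [0, 0, 0, 0, 0, 0, 1]
    - [0, 0, 0, 0, 0, 0, 1]
    - [0, 0, 0, 0, 0, 0, 1]
    - [0, 0, 0, 0, 0, 0, 1]
    - [0, 0, 0, 0, 0, 0, 1]
    - [0, 0, 0, 0, 0, 0, 1]
    - [0, 0, 0, 0, 0, 0, 1]
    - [0, 0, 0, 0, 0, 0, 1]
    - [0, 0, 0, 0, 0, 0, 1]
    - [0, 0, 0, 0, 0, 0, 1]
    - [0, 0, 0, 0, 0, 0, 1]
    - [0, 0, 0, 0, 0, 0, 1]
    - [0, 0, 0, 0, 0, 0, 1]

```text
t: 10.08
ee_pos: [482.9, 92.7, 119.6]
orientation: [0.0, 0.063, 0.998, -0.0]
force: [-9.1, -1.9, 21.1]
grip_width: 0.004
finger_force: 11.1
```

```bash
python3 ang.py
```

```text
10.1333 [482.86732037  92.69372842 119.62436169] [ 2.67771810e-04  6.28735396e-02  9.98021464e-01 -6.75276571e-05] [-8.6684187  -1.8096771  21.06117487] [-0.26870296  1.72601969  0.05359919] 11.070187599398196
[[342.7, 215.8], [333.2, 234.2]] [[274.3, 229.9]]
```

Emit:
move_arm:
  rows:
    - [0, 0, 0.0015, 0, 0, 0, 1]
    - [0, 0, 0.0015, 0, 0, 0, 1]
    - [0, 0, 0, 0, 0, 0, 1]
    - [0, 0, 0, 0, 0, 0, 1]
    - [0, 0, 0, 0, 0, 0, 1]
    - [0, 0, 0, 0, 0, 0, 1]
    - [0, 0, 0, 0, 0, 0, 1]
    - [0, 0, 0, 0, 0, 0, 1]
    - [0, 0, 0, 0, 0, 0, 1]
    - [0, 0, 0, 0, 0, 0, 1]
    - [0, 0, 0, 0, 0, 0, 1]
    - [0, 0, 0, 0, 0, 0, 1]
    - [0, 0, 0, 0, 0, 0, 1]
    - [0, 0, 0, 0, 0, 0, 1]

```text
t: 11.3
ee_pos: [484.0, 92.6, 117.5]
orientation: [0.001, 0.063, 0.998, 0.0]
force: [-9.2, -1.9, 25.9]
grip_width: 0.004
finger_force: 13.1
```

```bash
python3 ang.py; python3 - <<'E'
from plant import r
import cv2
im=r.snapshot("side")["image"][225:315,275:365,::-1]
cv2.imwrite("pics/a7.png",cv2.resize(im,(590,590),interpolation=cv2.INTER_CUBIC))
E
```

```text
11.35 [483.9332458   92.59589986 117.51662149] [1.27468939e-03 6.30659854e-02 9.98008542e-01 8.69035468e-05] [-8.57984007 -1.57033024 26.67022671] [-0.41130939  1.71508312 -0.00577614] 13.14513310790062
[[342.2, 216.2], [333.1, 234.9]] [[274.4, 229.8]]
```

View pics/a7.png

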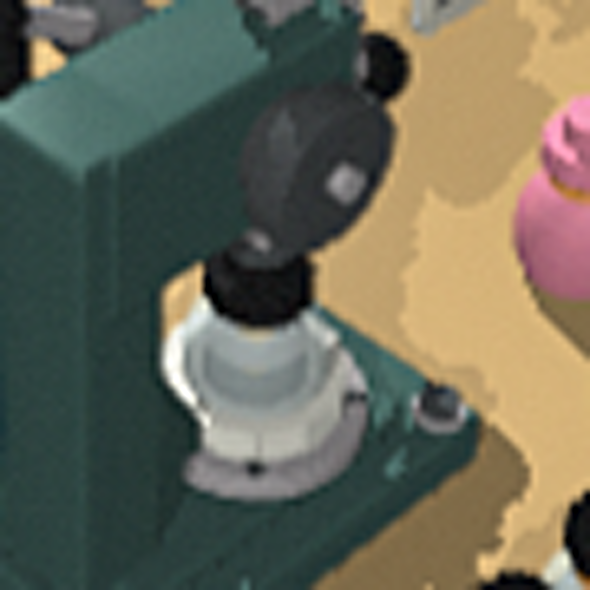

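The cap is fully down on the globe with no amber band, and it has been held for more than 2 s. I'll now let the lever up under the finger.

Emit:
move_arm:
  rows:
    - [0.001, 0, -0.003, 0, 0, 0, 1]
    - [0.0015, 0, -0.004, 0, 0, 0, 1]
    - [0.002, 0, -0.005, 0, 0, 0, 1]
    - [0.002, 0, -0.005, 0, 0, 0, 1]
    - [0.002, 0, -0.005, 0, 0, 0, 1]
    - [0.002, 0, -0.005, 0, 0, 0, 1]
    - [0.0018, 0, -0.005, 0, 0, 0, 1]
    - [0.0015, 0, -0.005, 0, 0, 0, 1]
    - [0.0015, 0, -0.005, 0, 0, 0, 1]
    - [0.001, 0, -0.005, 0, 0, 0, 1]
    - [0.001, 0, -0.005, 0, 0, 0, 1]
    - [0.0005, 0, -0.005, 0, 0, 0, 1]

```text
t: 12.4
ee_pos: [466.0, 94.8, 172.8]
orientation: [0.001, 0.063, 0.998, 0.0]
force: [1.6, -0.8, 3.7]
grip_width: 0.006
finger_force: 2.2
```

```bash
python3 ang.py
```

```text
12.45 [466.14816589  94.90313911 173.6390074 ] [1.17337727e-03 6.30149905e-02 9.98011885e-01 1.08821535e-04] [-1.50504734 -2.0833829   5.54976128] [-0.37533439  0.28636187  0.00228298] 2.892887995694764
[] [[273.2, 230.8]]
```

Emit:
move_arm:
  rows:
    - [0.0003, 0, -0.005, 0, 0, 0, 1]
    - [0, 0, -0.005, 0, 0, 0, 1]
    - [0, 0, -0.005, 0, 0, 0, 1]
    - [0, 0, -0.005, 0, 0, 0, 1]
    - [-0.0005, 0, -0.005, 0, 0, 0, 1]
    - [-0.0005, 0, -0.005, 0, 0, 0, 1]
    - [-0.001, 0, -0.005, 0, 0, 0, 1]
    - [-0.001, 0, -0.005, 0, 0, 0, 1]
    - [-0.0015, 0, -0.005, 0, 0, 0, 1]
    - [-0.0015, 0, -0.005, 0, 0, 0, 1]
    - [-0.002, 0, -0.005, 0, 0, 0, 1]

```text
t: 13.37
ee_pos: [471.7, 94.3, 227.3]
orientation: [-0.001, 0.063, 0.998, -0.0]
force: [-2.1, 0.5, 3.2]
grip_width: 0.006
finger_force: 1.5
```

```bash
python3 ang.py
```

```text
13.4167 [472.75398602  94.40829387 228.32526408] [-1.98418883e-04  6.27439598e-02  9.98029625e-01  1.56444975e-04] [-0.50179495 -0.23470681  5.03333292] [-0.01094453  0.27002939  0.00737479] 1.6578891238896176
[] [[274.7, 229.9]]
```

Emit:
move_arm:
  rows:
    - [-0.002, 0, -0.004, 0, 0, 0, 1]
    - [-0.002, 0, -0.004, 0, 0, 0, 1]
    - [-0.002, 0, -0.004, 0, 0, 0, 1]
    - [-0.002, 0, -0.004, 0, 0, 0, 1]
    - [-0.002, 0, -0.004, 0, 0, 0, 1]
    - [-0.002, 0, -0.004, 0, 0, 0, 1]
    - [-0.002, 0, -0.003, 0, 0, 0, 1]
    - [-0.002, 0, -0.003, 0, 0, 0, 1]
    - [0, 0, 0, 0, 0, 0, 1]

```text
t: 14.17
ee_pos: [489.5, 92.2, 258.0]
orientation: [0.001, 0.063, 0.998, 0.0]
force: [0.2, 0.6, 3.1]
grip_width: 0.007
finger_force: 1.7
```

```bash
sed -i 's/(335,228),14/(337,176),14/' ang.py; python3 ang.py
```

```text
14.2167 [489.21778575  92.13436819 257.67944201] [5.79530355e-04 6.29468382e-02 9.98016703e-01 1.39047816e-04] [0.22804874 0.02661786 3.69811337] [0.12814353 0.06901797 0.0218431 ] 1.7059333337238058
[[327.1, 164.8], [344.1, 164.9], [336.3, 175.6]] [[274.8, 230.1]]
```

Emit:
move_arm:
  rows:
    - [-0.001, 0, -0.002, 0, 0, 0, 1]
    - [-0.001, 0, -0.002, 0, 0, 0, 1]
    - [-0.001, 0, -0.002, 0, 0, 0, 1]
    - [0, 0, -0.002, 0, 0, 0, 1]
    - [0, 0, -0.002, 0, 0, 0, 1]
    - [0, 0, 0, 0, 0, 0, 1]

```text
t: 14.72
ee_pos: [491.1, 91.6, 267.2]
orientation: [-0.0, 0.063, 0.998, -0.0]
force: [1.2, 0.0, -0.9]
grip_width: 0.007
finger_force: 0.3
```

```bash
python3 ang.py
```

```text
14.7667 [491.03035255  91.58619848 266.99408742] [-5.07198690e-04  6.28762891e-02  9.98021184e-01 -1.74100179e-04] [ 0.6728343  -0.09136885  0.4757422 ] [ 0.04671983 -0.14402203 -0.02286742] 0.5361909954808652
[[345.2, 163.1], [335.7, 172.9]] [[274.8, 230.2]]
```

The force has dropped to zero and the ball is back at its rest pixel. I'll come clear.

Emit:
move_arm:
  rows:
    - [-0.0005, 0, -0.001, 0, 0, 0, 1]
    - [-0.0005, 0, -0.001, 0, 0, 0, 1]
    - [-0.001, 0, -0.002, 0, 0, 0, 1]
    - [-0.001, 0, -0.002, 0, 0, 0, 1]
    - [-0.001, 0, -0.003, 0, 0, 0, 1]
    - [-0.001, 0, -0.004, 0, 0, 0, 1]
    - [0, 0, -0.006, 0, 0, 0, 1]
    - [0, 0, -0.01, 0, 0, 0, 1]
    - [0, 0, -0.015, 0, 0, 0, 1]
    - [0, 0, -0.02, 0, 0, 0, 1]
    - [0, 0, -0.02, 0, 0, 0, 1]
    - [0, 0, -0.02, 0, 0, 0, 1]
    - [0, 0, -0.02, 0, 0, 0, 1]
    - [0, 0, -0.02, 0, 0, 0, 1]
    - [0, 0, 0, 0, 0, 0, 1]
    - [0, 0, 0, 0, 0, 0, 1]
    - [0, 0, 0, 0, 0, 0, 1]

```text
t: 16.18
ee_pos: [496.2, 91.1, 411.1]
orientation: [-0.0, 0.063, 0.998, -0.0]
force: [0.5, 0.7, 0.0]
grip_width: 0.008
finger_force: 0.0
```

```bash
python3 ang.py; python3 - <<'E'
from plant import r
import cv2
im=r.snapshot("side")["image"][160:360,225:425,::-1]
cv2.imwrite("pics/a8.png",cv2.resize(im,(590,590),interpolation=cv2.INTER_CUBIC))
E
```

```text
16.2333 [495.975259    91.0582407  410.55108549] [-6.37170345e-04  6.28138983e-02  9.98025041e-01 -1.62482364e-04] [ 0.49379895 -0.33959002 -0.69546325] [0.0429916  0.03996472 0.02234972] 0.0
[[337.1, 171.7]] [[274.7, 230.1]]
```

View pics/a8.png

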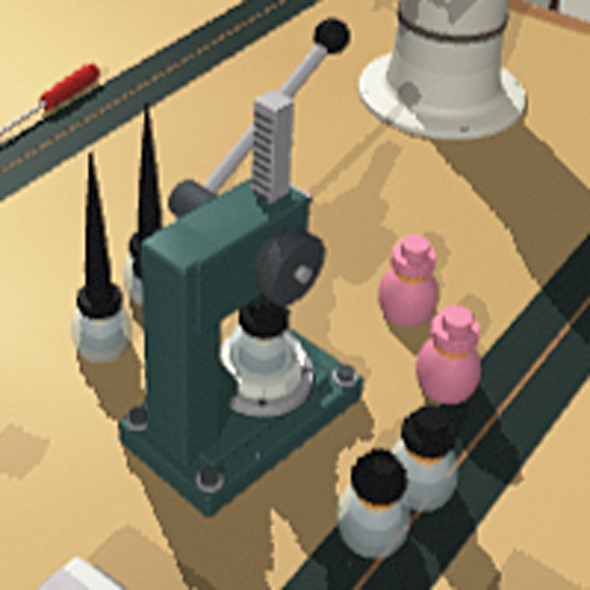

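The lever is back at rest with the ball at (337.1,171.7), the same pixel as at the start. The cap is home, everything else is in place, and the arm is clear.

```bash
python3 -c "
from plant import r
print(r.close_job())"
```

```text
the job is handed in; nothing more can be done
None
```

The cap looks fully home in the side view: it was pressed to the hard stop and held for over 2 s. I let the lever back up under the finger to its rest, with the arm clear and nothing else visibly moved, and handed the job in at about 16 s; no verdict came back.

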